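# Sort salvaged heat sinks and tip out the scrap

### The arm

A 6-joint arm with a two-finger parallel gripper is mounted at the origin on the work surface. World frame = base frame: x ahead of the robot, y to its left, z up, the work surface at z = 0. Lengths are in m, angles in rad, forces in N, time in s.
With the tool pointing down it reaches from about 0.275 to 0.75 m from the base axis. Payload 10.2 kg.
Tool frame: the origin (TCP) lies midway between the tips of the shut fingers; the grasp point (between the pads) lies 19 mm behind it (env.hold_point_z is the distance from the TCP to the grasp point, in m); x points along the fingers, z is the direction in which the jaws open and shut, and the axes are right-handed (so a half turn about x gives the same grasp; the last joint's range is limited). The gripper opens to 85 mm and grips with 20 to 120 N. Pads are 22 mm wide; open, the fingers measure 114 mm over their backs; the gripper's body (76 mm by 85 mm) begins 54 mm behind the grasp point. The pads swing forward as they close: fully open they stand 13 mm farther back than shut.
Start: joints at [-1.503, 0.313, 1.498, -0, 1.331, -0.223], TCP at [0.151, -0.503, 0.231] pointing down, gripper open.
Joint ranges: [-2.94, 2.94], [-0.97, 2.17], [0.19, 2.56], [-1.23, 4.37], [0.02, 3.11], [-2.88, 2.88]. Speed limits (rad/s): [2.39, 2.39, 3.01, 3.14, 3.14, 3.14].

### API

Orientations are given as a unit quaternion [x, y, z, w].
In Python, from bench import env, kinematics, monitor, eyes, job gives the robot as it stands. The module is installed in compiled form; this text tells all that it offers. Calls block until the motion is done:
- env.reach(position, orientation): joint-space move of the TCP to a pose.
- env.movel(position, velocity=0.15, frame=None, guard=None): straight line of the TCP; frame=None keeps the orientation; velocity is the mean speed in m/s. With guard (N) it stops when the force on the tool has changed by that much, and returns True; else False.
- env.set_joints(angles): joint-space move.
- env.release() and env.close_gripper(effort=None): open the fingers fully, or close them until they stop; effort is the grip in N (None keeps the last).
- env.hold(seconds).
- kinematics.ik(position, orientation): joint angles nearest the present ones, or None.
- monitor.sense(): the state.
- eyes.grab_frame(name): name is "scene" or "side" or "wrist"; returns a dict with "frame" (420x560x3 uint8, red, green, blue), "mtx" (3x3 intrinsics, pixels), "view" (4x4, takes a point from world to camera coordinates). Camera axes: x right, y down, z forward; pixel columns grow to the right and rows downward; lengths in m; the calibration is good to about 2 mm. A picture is of the moment at which its call begins. There is no depth.
A pose or a line that the arm cannot do raises env.MotionError and nothing moves.
- job.hand_in(): hands the job in, once; it reports no verdict.
The state is a dict: "clock": time; "joints": joint angles; "qvel": joint speeds; "joint_efforts": joint torques, N m; "position": TCP position; "ee_rot": TCP orientation; "contact_force": force on the tool from outside, world axes, zero at the start; "ft_torque": the same for the moment, N m; "finger_gap": opening from 0.0 (shut) to 1.0 (fully open).
Only numpy, scipy, OpenCV 4.12 (cv2) and the standard library are available. Lean on these libraries where they do the work, as an engineer would, in place of code of your own. Each camera call takes 0.05 s, during which the arm holds its last target.

### The job

Clear up after stripping old boards: put each heat sink on the bench into the row of the rack that its length fits (longest in the widest row, shortest in the narrowest), flat in the channel, fins up and lying straight across it. The stubs too short for any row are scrap: put them in the steel tray with the broken clips, only then tip the tray out into the grey scrap bin so that it is empty, and set the tray back flat in the middle of its rubber mat. Leave the other things on the bench where they are.

Things in the scene. Friction and masses are not known exactly. Their poses are not given: they have to be found in the camera images.
- sink_long_1: aluminium heat sink with five straight fins, 58 mm long (own x, along the fins), 22 mm wide (own y), 24 mm tall, 60 g; origin at the centre of its underside, z up through the fin tips. One of two alike; it belongs in the widest row. May be absent. They lie fins up, flat on the bench at the start.
- sink_long_2: aluminium heat sink with five straight fins, 58 mm long (own x, along the fins), 22 mm wide (own y), 24 mm tall, 60 g; origin at the centre of its underside, z up through the fin tips. One of two alike; it belongs in the widest row. May be absent. They lie fins up, flat on the bench at the start.
- sink_mid_1: aluminium heat sink with five straight fins, 44 mm long (own x, along the fins), 22 mm wide (own y), 24 mm tall, 45 g; origin at the centre of its underside, z up through the fin tips. One of two alike; it belongs in the middle-width row. May be absent. They lie fins up, flat on the bench at the start.
- sink_mid_2: aluminium heat sink with five straight fins, 44 mm long (own x, along the fins), 22 mm wide (own y), 24 mm tall, 45 g; origin at the centre of its underside, z up through the fin tips. One of two alike; it belongs in the middle-width row. May be absent. They lie fins up, flat on the bench at the start.
- sink_short_1: aluminium heat sink with five straight fins, 32 mm long (own x, along the fins), 22 mm wide (own y), 24 mm tall, 33 g; origin at the centre of its underside, z up through the fin tips. One of two alike; it belongs in the narrowest row. May be absent. They lie fins up, flat on the bench at the start.
- sink_short_2: aluminium heat sink with five straight fins, 32 mm long (own x, along the fins), 22 mm wide (own y), 24 mm tall, 33 g; origin at the centre of its underside, z up through the fin tips. One of two alike; it belongs in the narrowest row. May be absent. They lie fins up, flat on the bench at the start.
- stub_1: aluminium heat sink with five straight fins, 18 mm long (own x, along the fins), 22 mm wide (own y), 24 mm tall, 20 g; origin at the centre of its underside, z up through the fin tips. A stub, too short for any row: scrap. Two or three of them are there at the start, among the heat sinks.
- stub_2: aluminium heat sink with five straight fins, 18 mm long (own x, along the fins), 22 mm wide (own y), 24 mm tall, 20 g; origin at the centre of its underside, z up through the fin tips. A stub, too short for any row: scrap. Two or three of them are there at the start, among the heat sinks.
- stub_3: aluminium heat sink with five straight fins, 18 mm long (own x, along the fins), 22 mm wide (own y), 24 mm tall, 20 g; origin at the centre of its underside, z up through the fin tips. A stub, too short for any row: scrap. Two or three of them are there at the start, among the heat sinks.
- row_wide: black shallow channel on the grey rack plate, 66 mm wide inside (y), 104 mm long inside (x); floor 3 mm thick, walls 3 mm thick ending 6 mm above the floor; origin at the centre of its underside, z up. Fixed. The three rows lie side by side in any order, 76 mm apart. Takes the 58 mm heat sinks lying across it (their x along its y), two beside each other along its x.
- row_mid: black shallow channel on the grey rack plate, 52 mm wide inside (y), 104 mm long inside (x); floor 3 mm thick, walls 3 mm thick ending 6 mm above the floor; origin at the centre of its underside, z up. Fixed. The three rows lie side by side in any order, 76 mm apart. Takes the 44 mm heat sinks lying across it (their x along its y), two beside each other along its x.
- row_narrow: black shallow channel on the grey rack plate, 40 mm wide inside (y), 104 mm long inside (x); floor 3 mm thick, walls 3 mm thick ending 6 mm above the floor; origin at the centre of its underside, z up. Fixed. The three rows lie side by side in any order, 76 mm apart. Takes the 32 mm heat sinks lying across it (their x along its y), two beside each other along its x.
- tray: steel scrap tray, 100 mm (x) by 90 mm (y), about 150 g, loose: floor 3 mm, walls 3 mm thick and 24 mm high at the sides and rear (+x); no wall at the front (-x); upright handle plate at the rear. Origin at the centre of its underside, z up. Starts on the mat with 2 or 3 clips in its rear half, front half empty. Contents slide out in a second or two with the front tipped 45 degrees or more down.
- tray_handle (a point): point in the tray's upright handle plate, 16 mm below its top edge; the plate is 8 mm thick (along the tray's x), 40 mm wide (along the tray's y) and reaches 72 mm above the tray's underside. This point lies at (54, 0, 56) mm in the tray's frame.
- tray_lip (a point): middle of the tray's open front edge, at its underside, (-50, 0, 0) mm in the tray's frame.
- mat: black rubber mat, the tray's place: 140 by 110 mm, 2 mm thick, fixed to the bench; origin at the centre of its underside, x its long way, towards the tray's handle end at the start.
- bin: grey plastic scrap bin, open at the top, 130 by 130 mm outside, 60 mm tall, walls and floor 4 mm; origin at the centre of its underside, z up. Fixed to the bench.
- clip_1: broken black plastic clip, an L-shaped chunk 24 x 20 x 18 mm, 15 g, scrap, lying in the tray at the start; origin at the centre of its underside. Two or three are there.
- clip_2: broken black plastic clip, an L-shaped chunk 24 x 20 x 18 mm, 15 g, scrap, lying in the tray at the start; origin at the centre of its underside. Two or three are there.
- clip_3: broken black plastic clip, an L-shaped chunk 24 x 20 x 18 mm, 15 g, scrap, lying in the tray at the start; origin at the centre of its underside. Two or three are there.
- cooler: processor cooler with fan, 70 x 70 x 45 mm; a bystander, not to be disturbed. Origin at its underside.
- paste_jar: small white jar with black lid, 32 mm across, 50 mm tall; a bystander, not to be disturbed. Origin at its underside.
- drive: flat black drive, 70 x 100 x 8 mm; a bystander, not to be disturbed. Origin at its underside.
- screwdriver: screwdriver lying on the bench; a bystander, not to be disturbed. Origin at its underside.
Mind the look-alikes: they are no part of the job. What is shaped like the tray but purple is not meant.

How it is judged:
On the way, in this order (a step that is already met when the one before it is completed fails the run):
1. every stub that is there lies in the tray, let go (x of stub_1 in the frame of tray between -0.05 and 0.05 m and y of stub_1 in the frame of tray between -0.045 and 0.045 m and z of stub_1 in the frame of tray between -0.045 and 0.045 m and contact force between the fingers and stub_1 below 0.1 N and x of stub_2 in the frame of tray between -0.05 and 0.05 m and y of stub_2 in the frame of tray between -0.045 and 0.045 m and z of stub_2 in the frame of tray between -0.045 and 0.045 m and contact force between the fingers and stub_2 below 0.1 N and x of stub_3 in the frame of tray between -0.05 and 0.05 m and y of stub_3 in the frame of tray between -0.045 and 0.045 m and z of stub_3 in the frame of tray between -0.045 and 0.045 m and contact force between the fingers and stub_3 below 0.1 N), for 0.2 s.
2. the tray is lifted and tipped by more than 34 degrees with its open front over the scrap bin (angle between tray's own z axis and vertical above 0.6 rad and horizontal distance between tray_lip and bin below 0.09 m and height (world z) of tray_lip above 0.02 m), for 0.2 s.
At the end, for the whole second after the job is handed in: every heat sink that is there lies flat (within 7 degrees) on the floor of the row for its length, within 15 degrees of straight across; all stubs and clips are inside the bin; the empty tray stands flat on its mat, its centre within 30 mm of the mat's centre; all is at rest (x of sink_long_1 in the frame of row_wide between -0.045 and 0.045 m and y of sink_long_1 in the frame of row_wide between -0.009 and 0.009 m and z of each of sink_long_1, sink_long_2 in the frame of row_wide below 0.008 m and angle between each of sink_long_1, sink_long_2, sink_mid_1, sink_mid_2, sink_short_1, sink_short_2's own z axis and vertical below 0.12 rad and angle between the x axis of each of sink_long_1, sink_long_2 and the y axis of row_wide, either way round below 0.25 rad and linear speed of each of sink_long_1, sink_long_2, sink_mid_1, sink_mid_2, sink_short_1, sink_short_2, tray below 0.02 m/s and x of sink_long_2 in the frame of row_wide between -0.045 and 0.045 m and y of sink_long_2 in the frame of row_wide between -0.009 and 0.009 m and x of sink_mid_1 in the frame of row_mid between -0.045 and 0.045 m and y of sink_mid_1 in the frame of row_mid between -0.009 and 0.009 m and z of each of sink_mid_1, sink_mid_2 in the frame of row_mid below 0.008 m and angle between the x axis of each of sink_mid_1, sink_mid_2 and the y axis of row_mid, either way round below 0.25 rad and x of sink_mid_2 in the frame of row_mid between -0.045 and 0.045 m and y of sink_mid_2 in the frame of row_mid between -0.009 and 0.009 m and x of sink_short_1 in the frame of row_narrow between -0.045 and 0.045 m and y of sink_short_1 in the frame of row_narrow between -0.009 and 0.009 m and z of each of sink_short_1, sink_short_2 in the frame of row_narrow below 0.008 m and angle between the x axis of each of sink_short_1, sink_short_2 and the y axis of row_narrow, either way round below 0.25 rad and x of sink_short_2 in the frame of row_narrow between -0.045 and 0.045 m and y of sink_short_2 in the frame of row_narrow between -0.009 and 0.009 m and x of stub_1 in the frame of bin between -0.066 and 0.066 m and y of stub_1 in the frame of bin between -0.066 and 0.066 m and z of each of stub_1, stub_2, stub_3, clip_1, clip_2, clip_3 in the frame of bin below 0.058 m and linear speed of each of stub_1, stub_2, stub_3, clip_1, clip_2, clip_3 below 0.03 m/s and x of stub_2 in the frame of bin between -0.066 and 0.066 m and y of stub_2 in the frame of bin between -0.066 and 0.066 m and x of stub_3 in the frame of bin between -0.066 and 0.066 m and y of stub_3 in the frame of bin between -0.066 and 0.066 m and x of clip_1 in the frame of bin between -0.066 and 0.066 m and y of clip_1 in the frame of bin between -0.066 and 0.066 m and x of clip_2 in the frame of bin between -0.066 and 0.066 m and y of clip_2 in the frame of bin between -0.066 and 0.066 m and x of clip_3 in the frame of bin between -0.066 and 0.066 m and y of clip_3 in the frame of bin between -0.066 and 0.066 m and horizontal distance between tray and mat below 0.03 m and z of tray in the frame of mat below 0.006 m and angle between tray's own z axis and vertical below 0.06 rad); the robot touches nothing.
It fails at once if the cooler is shifted by more than 30 mm (distance of cooler from where it was at the start of the episode above 0.03 m).
It fails at once if the paste jar is shifted by more than 30 mm (distance of paste_jar from where it was at the start of the episode above 0.03 m).
It fails at once if the drive is shifted by more than 30 mm (distance of drive from where it was at the start of the episode above 0.03 m).
It fails at once if the screwdriver is shifted by more than 30 mm (distance of screwdriver from where it was at the start of the episode above 0.03 m).
Of sink_long_1, sink_long_2, sink_mid_1, sink_mid_2, sink_short_1, sink_short_2 only 4 to 6 are there at a start; the rules pass over those that are not, and their reading is None.
Of stub_1, stub_2, stub_3 only 2 to 3 are there at a start; the rules pass over those that are not, and their reading is None.
Of clip_1, clip_2, clip_3 only 2 to 3 are there at a start; the rules pass over those that are not, and their reading is None.
At some moment in a run one of sink_long_1, sink_long_2, sink_mid_1, sink_mid_2, sink_short_1, sink_short_2 may be knocked a few centimetres aside while the robot is not near it.
It also fails if it takes over 210 s, if anything falls off the work surface, if the arm or the gripper's body presses on something with over 40 N, if the wrist force passes 120 N, or if a joint passes its speed limit or range.

## Working session

There is one attempt and no reset: what is moved stays moved. The work goes in short steps, each a Python script; the robot and the scene stay as the last script left them, time stands still between calls to the robot, and variables do not carry over. Pictures are saved under pics/ and viewed, and the job is handed in when it is done.

```bash
mkdir -p pics; ls
python3 - <<'E'
from bench import env, kinematics, monitor, eyes, job
import cv2
print(monitor.sense()); print(env.hold_point_z)
for n in ["scene","side","wrist"]:
    f=eyes.grab_frame(n); cv2.imwrite(f"pics/{n}0.png",f["frame"][:,:,::-1]); print(n,f["mtx"].tolist(),f["view"].tolist())
E
```

```text
pics
{'clock': 0.0, 'joints': array([-1.50340758e+00,  3.13439168e-01,  1.49846320e+00,  1.22856838e-05,
        1.33098371e+00, -2.23375205e-01]), 'qvel': array([-5.17733197e-04,  2.02482480e-05,  7.00248598e-04,  8.74259432e-04,
       -9.71160688e-04, -3.27787273e-04]), 'joint_efforts': array([ 1.00148976e-03, -4.12261462e+01, -2.59741545e+01, -7.98060523e-05,
        4.13976566e-03,  1.48082080e-05]), 'position': array([ 0.15049489, -0.50269354,  0.23073078]), 'ee_rot': array([ 0.42264118,  0.56745375, -0.42194056,  0.5668658 ]), 'contact_force': array([ 0.49634162, -0.39746473,  0.08642688]), 'ft_torque': array([-0.02728028,  0.03658631,  0.03462256]), 'finger_gap': 0.9991076025116027}
0.0187
scene [[408.90934277282935, 0.0, 284.1872509583726], [0.0, 408.90934277282935, 213.39817299392325], [0.0, 0.0, 1.0]] [[0.34345577866677085, 0.939043945649225, -0.015316534854105907, -0.17076565320916084], [0.6416295241984165, -0.24652312024173847, -0.7263180466319085, -0.3279508595917362], [-0.6858204442689906, 0.2396305892948816, -0.687188110270304, 1.5174492265916844], [0.0, 0.0, 0.0, 1.0]]
side [[388.82964754296927, 0.0, 280.2734479129608], [0.0, 388.82964754296927, 209.52408786133813], [0.0, 0.0, 1.0]] [[-0.9959591170330949, -0.0894517999316586, -0.007988284399334328, 0.5591096597216528], [-0.04338704957615449, 0.5571306268819567, -0.8292906779406087, 0.09240845227827696], [0.07863206170344532, -0.8255930232742429, -0.5587603768997594, 1.0902848926301527], [0.0, 0.0, 0.0, 1.0]]
wrist [[375.02582559304614, 0.0, 284.920523318652], [0.0, 375.02582559304614, 212.9274872695206], [0.0, 0.0, 1.0]] [[0.2867702356147458, -0.9579988311899417, -0.0010350865524250742, -0.523495058744448], [-0.9053910972593557, -0.2713752851707458, 0.32653088001289926, -0.04216940807299843], [-0.3130970983081209, -0.09270217924733076, -0.9451859674126742, 0.3800870304187743], [0.0, 0.0, 0.0, 1.0]]
```

View pics/scene0.png

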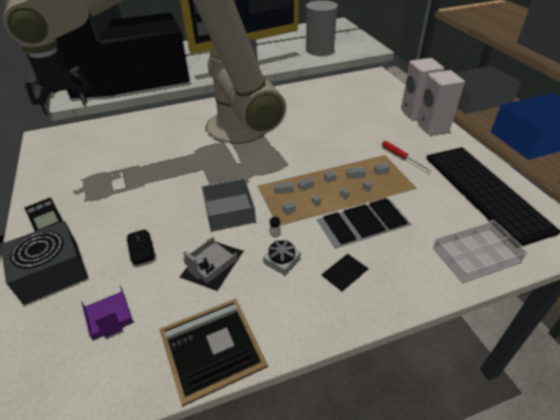

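View pics/side0.png

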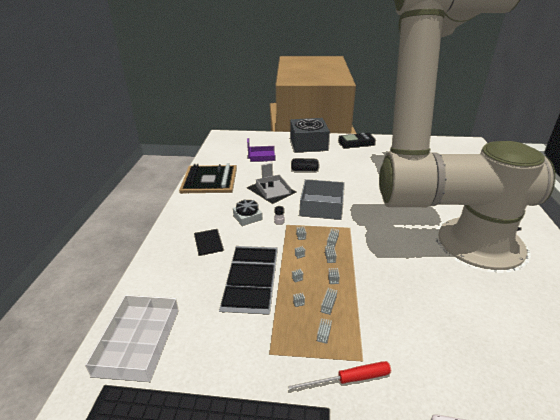

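View pics/wrist0.png

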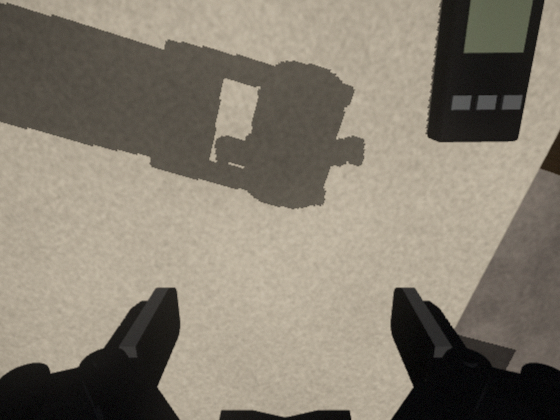

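```bash
cat > h.py <<'E'
from bench import env, kinematics, monitor, eyes, job
import cv2, numpy as np
from scipy.spatial.transform import Rotation as R
def snap(n,fn=None):
    f=eyes.grab_frame(n)
    if fn: cv2.imwrite(f"pics/{fn}.png",f["frame"][:,:,::-1])
    return f
def H(f,z):  # world plane (x,y,1) at z -> pixel
    V=f["view"]; return f["mtx"]@np.c_[V[:3,0],V[:3,1],V[:3,2]*z+V[:3,3]]
def px2w(f,u,v,z):
    p=np.linalg.solve(H(f,z),[u,v,1]); return p[:2]/p[2]
def w2px(f,p):
    c=f["mtx"]@(f["view"]@np.r_[p,1])[:3]; return c[:2]/c[2]
def top(f,z,x0,x1,y0,y1,s,fn,grid=0.05):
    # image: right = -y, up = +x ; s px per m
    W=int((y1-y0)*s);Hh=int((x1-x0)*s)
    A=np.array([[0,-1/s,x1],[-1/s,0,y1],[0,0,1.]])  # px->world
    im=cv2.warpPerspective(f["frame"][:,:,::-1],np.linalg.inv(H(f,z)@A),(W,Hh)) if 0 else cv2.warpPerspective(f["frame"][:,:,::-1],H(f,z)@A,(W,Hh),flags=cv2.INTER_LINEAR|cv2.WARP_INVERSE_MAP)
    for g in np.arange(np.ceil(x0/grid)*grid,x1,grid):
        v=int((x1-g)*s); cv2.line(im,(0,v),(6,v),(0,0,255),1); cv2.putText(im,f"{g:.2f}",(8,v+4),0,.35,(0,0,255),1)
    for g in np.arange(np.ceil(y0/grid)*grid,y1,grid):
        u=int((y1-g)*s); cv2.line(im,(u,0),(u,6),(255,0,0),1); cv2.putText(im,f"{g:.2f}",(u-12,18),0,.35,(255,0,0),1)
    cv2.imwrite(f"pics/{fn}.png",im); return im
E
python3 - <<'E'
from h import *
import pickle
for n in ["scene","side"]:
    f=snap(n); top(f,0.0,0.15,0.85,-0.5,0.5,780,n+"_top0",0.1)
E
```

```text
(no output)
```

View pics/side_top0.png

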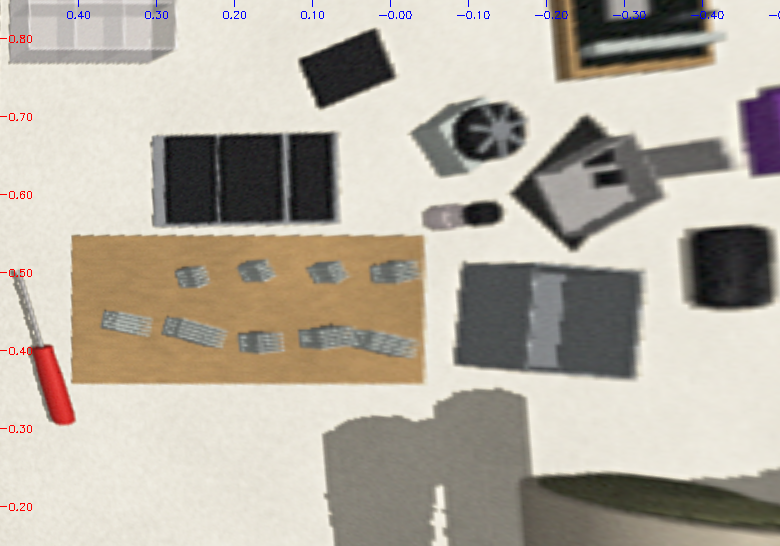

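View pics/scene_top0.png

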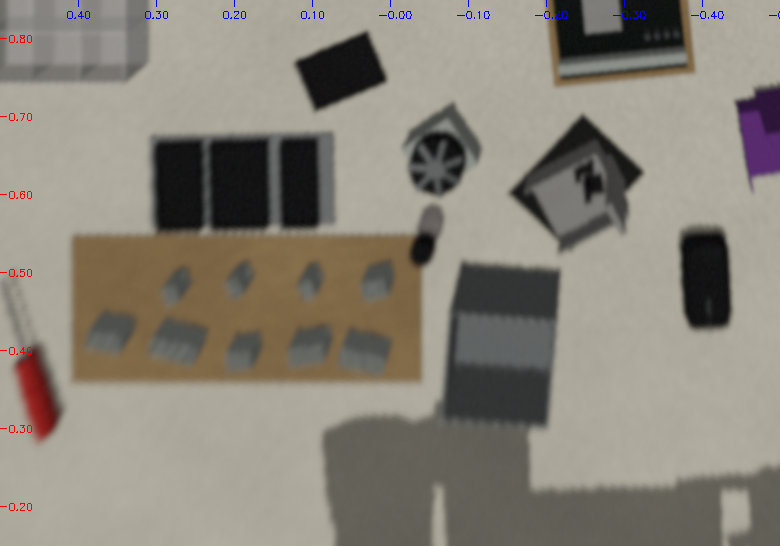

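```bash
cat >> h.py <<'E'
def down(a):  # jaws open along (cos a, sin a)
    x=np.array([0,0,-1.]); z=np.array([np.cos(a),np.sin(a),0]); y=np.cross(z,x)
    return R.from_matrix(np.c_[x,y,z]).as_quat()
E
python3 - <<'E'
from h import *
f=snap("wrist"); s=monitor.sense(); V=f["view"]
T=np.eye(4);T[:3,:3]=R.from_quat(s["ee_rot"]).as_matrix();T[:3,3]=s["position"]
print(np.round(V@T,3)); print(T.round(3)); print(np.linalg.inv(V)[:3,3], w2px(f,s["position"]))
# try ik
for p in [(0.42,0.30),(0.42,0.10),(0.6,0.2),(0.5,-0.25),(0.6,-0.25)]:
  for a in [0,np.pi/2,np.pi,-np.pi/2]:
    q=kinematics.ik([*p,0.36],down(a)); print(p,a,None if q is None else np.round(q,2))
E
```

```text
[[ 0.     0.     1.     0.001]
 [-0.327 -0.945  0.     0.033]
 [ 0.945 -0.327  0.     0.161]
 [ 0.     0.     0.     1.   ]]
[[ 0.     0.958  0.287  0.151]
 [ 0.     0.287 -0.958 -0.503]
 [-1.     0.    -0.     0.231]
 [ 0.     0.     0.     1.   ]]
[ 0.23095029 -0.47775839  0.37271715] [287.38173459 290.45395029]
(0.42, 0.3) 0 [ 0.39  0.24  1.27 -0.    1.64  0.39]
(0.42, 0.3) 1.5707963267948966 [ 0.39  0.24  1.27 -0.    1.64 -1.18]
(0.42, 0.3) 3.141592653589793 [ 0.39  0.24  1.27 -0.    1.64 -2.75]
(0.42, 0.3) -1.5707963267948966 [ 0.39  0.24  1.27 -0.    1.64  1.96]
(0.42, 0.1) 0 [-0.04  0.04  1.5  -0.    1.61 -0.04]
(0.42, 0.1) 1.5707963267948966 [-0.04  0.04  1.5  -0.    1.61 -1.61]
(0.42, 0.1) 3.141592653589793 None
(0.42, 0.1) -1.5707963267948966 [-0.04  0.04  1.5  -0.    1.61  1.53]
(0.6, 0.2) 0 [ 0.14  0.54  0.85 -0.    1.76  0.14]
(0.6, 0.2) 1.5707963267948966 [ 0.14  0.54  0.85 -0.    1.76 -1.43]
(0.6, 0.2) 3.141592653589793 None
(0.6, 0.2) -1.5707963267948966 [ 0.14  0.54  0.85 -0.    1.76  1.71]
(0.5, -0.25) 0 [-0.67  0.34  1.13 -0.    1.67 -0.67]
(0.5, -0.25) 1.5707963267948966 [-0.67  0.34  1.13 -0.    1.67 -2.24]
(0.5, -0.25) 3.141592653589793 [-0.67  0.34  1.13 -0.    1.67  2.47]
(0.5, -0.25) -1.5707963267948966 [-0.67  0.34  1.13 -0.    1.67  0.9 ]
(0.6, -0.25) 0 [-0.57  0.59  0.76 -0.    1.79 -0.57]
(0.6, -0.25) 1.5707963267948966 [-0.57  0.59  0.76 -0.    1.79 -2.15]
(0.6, -0.25) 3.141592653589793 [-0.57  0.59  0.76 -0.    1.79  2.57]
(0.6, -0.25) -1.5707963267948966 [-0.57  0.59  0.76 -0.    1.79  1.  ]
```

Run:
```python
from h import *
import pickle
D={}
for k,p in dict(a=(0.52,0.27,0.25),b=(0.52,0.06,0.25),c=(0.62,-0.22,0.27),d=(0.66,0.18,0.25)).items():
    env.reach(p,down(-np.pi/2)); env.hold(0.15); D[k]=snap("wrist","w_"+k)
pickle.dump(D,open("D.pkl","wb"))
print(monitor.sense()["clock"])
top(D["a"],0.024,0.36,0.56,0.12,0.42,2600,"ta")
top(D["b"],0.024,0.36,0.56,-0.06,0.24,2600,"tb")
top(D["c"],0.0,0.36,0.75,-0.42,0.05,1650,"tc")
top(D["d"],0.009,0.50,0.72,0.04,0.34,2600,"td")
```

```text
7.5917
```

View pics/ta.png

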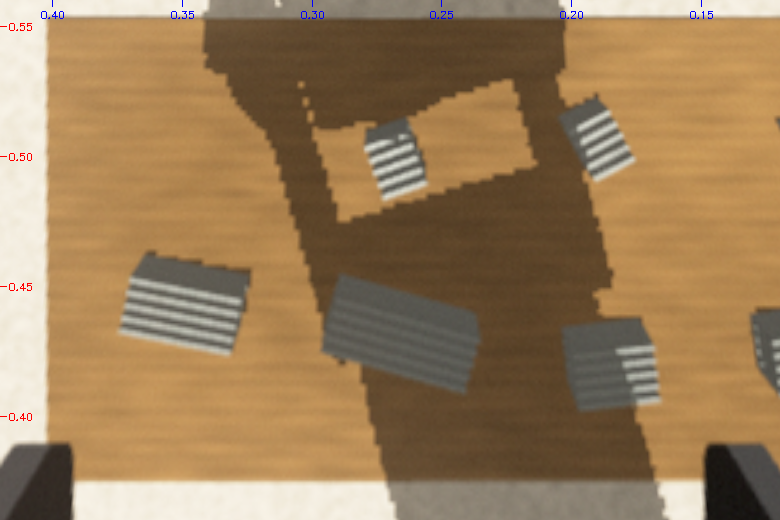

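View pics/tb.png

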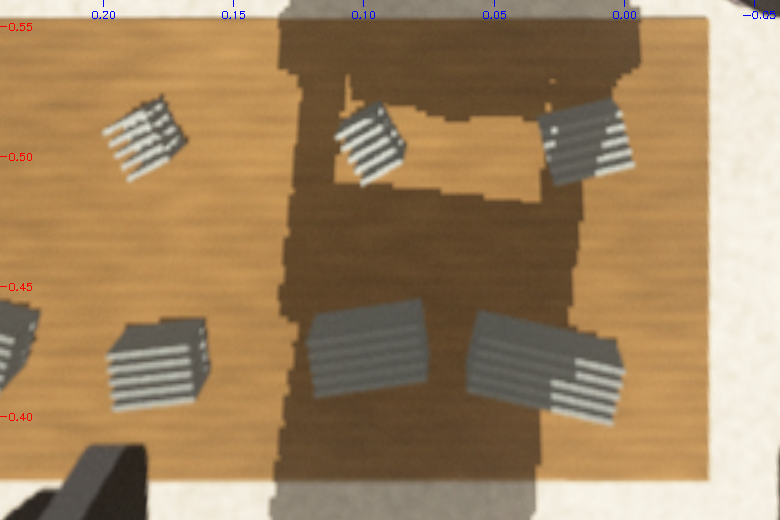

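View pics/tc.png

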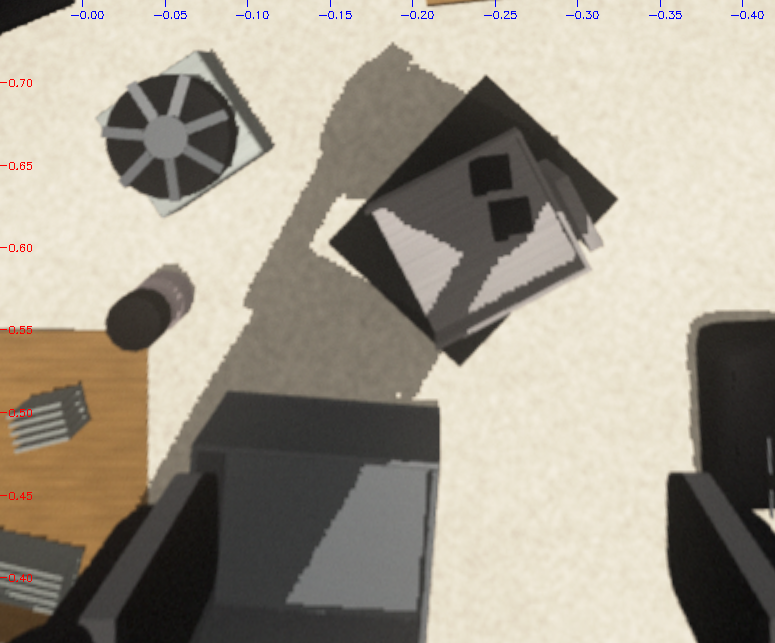

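View pics/td.png

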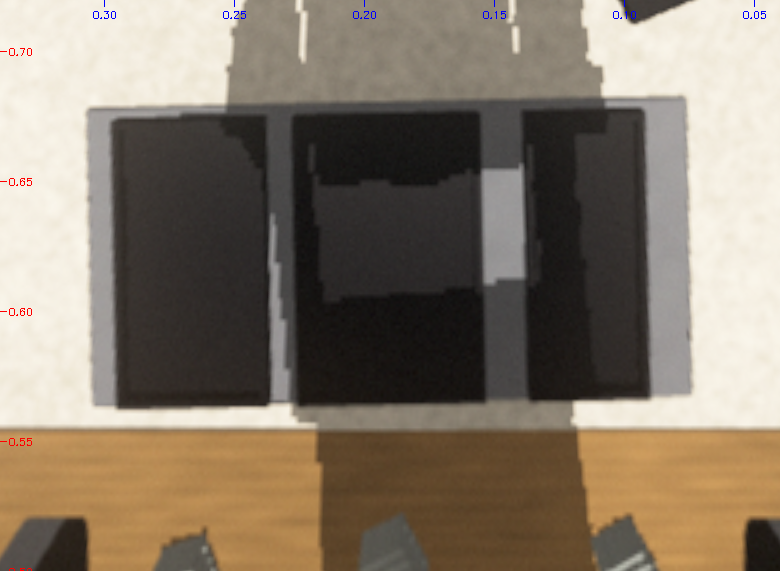

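```bash
cat >> h.py <<'E'
from scipy.optimize import minimize
def sil(f,x,y,yaw,L,z0=0,W=0.022,Hh=0.024,box=None):
    c,s=np.cos(yaw),np.sin(yaw); P=[]
    for a in(-.5,.5):
        for b in(-.5,.5):
            for h in(0,Hh): P.append(w2px(f,[x+c*a*L-s*b*W,y+s*a*L+c*b*W,z0+h]))
    return cv2.convexHull(np.float32(P))[:,0]
def fit(f,x,y,yaw,L,K=6,dbg=None,z0=0,smax=70):
    p0=sil(f,x,y,yaw,L); lo=np.floor(p0.min(0)-22); hi=np.ceil(p0.max(0)+22); lo=np.clip(lo,0,[559,419]);hi=np.clip(hi,0,[560,420])
    lo=lo.astype(int);hi=hi.astype(int)
    im=f["frame"][lo[1]:hi[1],lo[0]:hi[0]]
    S=cv2.cvtColor(im,cv2.COLOR_RGB2HSV)[:,:,1]
    m=(S<smax).astype(np.uint8)
    # keep component nearest to centre of guess
    n,lab,st,ct=cv2.connectedComponentsWithStats(m)
    cc=p0.mean(0)-lo; k=1+np.argmin([np.hypot(*(ct[i]-cc))+(1e3 if st[i,4]<60 else 0) for i in range(1,n)])
    m=(lab==k).astype(np.float32)
    m=cv2.resize(m,None,fx=K,fy=K,interpolation=cv2.INTER_NEAREST)
    def cost(q):
        h=(sil(f,q[0],q[1],q[2],L,z0)-lo+0.5)*K
        t=np.zeros_like(m); cv2.fillPoly(t,[np.round(h*16).astype(np.int32)],1,shift=4)
        return 1-(t*m).sum()/np.maximum(t,m).sum()
    best=None
    for dy in(-.3,0,.3):
        sx=np.array([[x,y,yaw+dy],[x+.008,y,yaw+dy],[x,y+.008,yaw+dy],[x,y,yaw+dy+.25]])
        r=minimize(cost,sx[0],method="Nelder-Mead",options=dict(initial_simplex=sx,xatol=1e-5,fatol=1e-5))
        if best is None or r.fun<best.fun: best=r
    return best.x,1-best.fun
E
cat > fitall.py <<'E'
from h import *
import pickle
D=pickle.load(open("D.pkl","rb"))
G=dict(A=("a",.44,.35,1.4,.044),B=("a",.432,.27,1.3,.058),C=("a",.42,.185,1.6,.032),D=("a",.495,.27,1.85,.018),E=("a",.505,.19,1.9,.018),
F=("b",.503,.098,1.9,.018),G=("b",.503,.018,1.8,.032),H=("b",.425,.1,1.65,.044),I=("b",.42,.03,1.35,.058),C2=("b",.42,.185,1.6,.032),E2=("b",.505,.19,1.9,.018),)
for k,(v,x,y,w,L) in G.items():
    o=[]
    for LL in (.018,.032,.044,.058):
        q,i=fit(D[v],x,y,w,LL); o.append((i,LL,q))
    o.sort(key=lambda t:-t[0]); print(k,[(round(i,3),L) for i,L,_ in o[:2]],o[0][2].round(4))
E
python3 fitall.py
```

```text
A [(np.float64(0.949), 0.044), (np.float64(0.756), 0.032)] [0.4381 0.3513 1.3623]
B [(np.float64(0.953), 0.058), (np.float64(0.768), 0.044)] [0.4273 0.2662 1.2879]
C [(np.float64(0.944), 0.032), (np.float64(0.707), 0.044)] [0.4145 0.1833 1.6878]
D [(np.float64(0.927), 0.018), (np.float64(0.551), 0.032)] [0.4962 0.268  1.9194]
E [(np.float64(0.934), 0.018), (np.float64(0.552), 0.032)] [0.5039 0.1887 2.0881]
F [(np.float64(0.899), 0.018), (np.float64(0.56), 0.032)] [0.5024 0.0986 2.0958]
G [(np.float64(0.945), 0.032), (np.float64(0.699), 0.044)] [0.503  0.0142 1.8114]
H [(np.float64(0.956), 0.044), (np.float64(0.75), 0.032)] [0.4212 0.0994 1.713 ]
I [(np.float64(0.954), 0.058), (np.float64(0.773), 0.044)] [0.4134 0.0305 1.3316]
C2 [(np.float64(0.935), 0.032), (np.float64(0.712), 0.044)] [0.4143 0.1825 1.7126]
E2 [(np.float64(0.81), 0.018), (np.float64(0.542), 0.032)] [0.5041 0.1882 2.0775]
```

Run:
```python
from h import *
import pickle
D=pickle.load(open("D.pkl","rb"))
for k,p in dict(e=(0.68,-0.23,0.30),f=(0.48,-0.15,0.32)).items():
    env.reach(p,down(-np.pi/2)); env.hold(0.15); D[k]=snap("wrist","w_"+k)
pickle.dump(D,open("D.pkl","wb"))
print(monitor.sense()["clock"])
top(D["e"],0.029,0.50,0.76,-0.38,-0.08,2600,"te")
top(D["f"],0.06,0.28,0.58,-0.34,0.03,2000,"tf")
```

```text
10.3917
```

View pics/te.png

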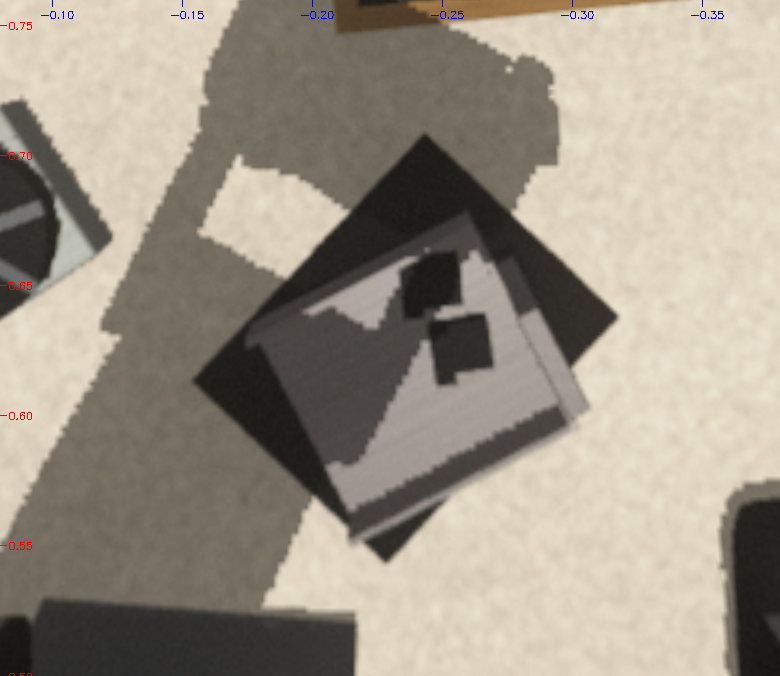

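View pics/tf.png

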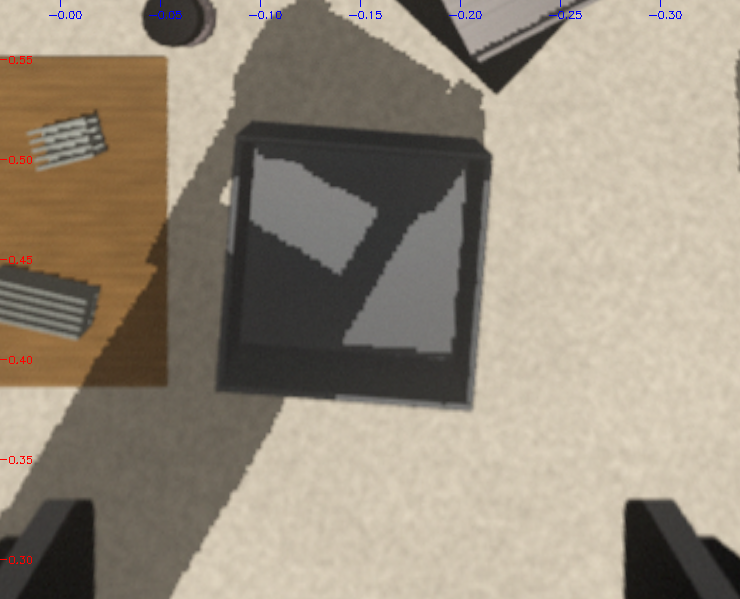

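View pics/w_e.png

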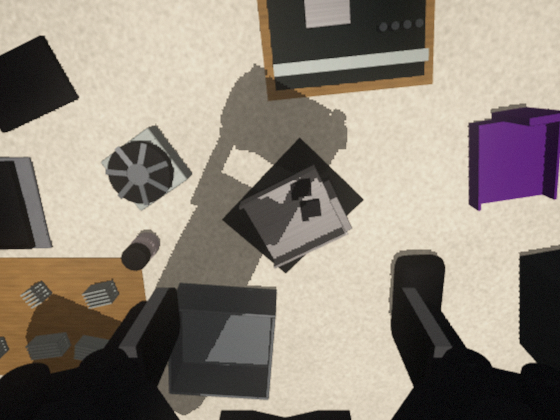

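```bash
cat >> h.py <<'E'
def wire(im,f,c,yaw,rects,col=(0,255,0),S=3):
    # rects: list of list of local 3D points
    cy,sy=np.cos(yaw),np.sin(yaw)
    for r in rects:
        P=[ (np.array(w2px(f,[c[0]+cy*p[0]-sy*p[1],c[1]+sy*p[0]+cy*p[1],c[2]+p[2]]))+.5)*S for p in r]
        cv2.polylines(im,[np.int32(P)],True,col,1,cv2.LINE_AA)
def rect(x,y,z,cx=0): return [(cx+a*x/2,b*y/2,z) for a,b in((-1,-1),(1,-1),(1,1),(-1,1))]
E
python3 - <<'E'
from h import *
import pickle
D=pickle.load(open("D.pkl","rb"))
def crop(im,c,w,h,fn): cv2.imwrite(f"pics/{fn}.png",im[c[1]-h:c[1]+h,c[0]-w:c[0]+w])
f=D["e"]; im=cv2.resize(f["frame"][:,:,::-1],None,fx=4,fy=4,interpolation=cv2.INTER_CUBIC)
wire(im,f,[.6146,-.2379,.002],np.radians(-62.3),[rect(.1,.09,.024),rect(.1,.09,0)],(0,255,0),4)
wire(im,f,[.6146,-.2379,.002],np.radians(-62.3),[rect(.008,.04,.072,.054)],(0,0,255),4)
wire(im,f,[.617,-.237,.002],np.radians(-43.6),[rect(.14,.11,0)],(255,255,0),4)
crop(im,(1180,830),370,290,"ov_e")
f=D["d"]; im=cv2.resize(f["frame"][:,:,::-1],None,fx=3,fy=3,interpolation=cv2.INTER_CUBIC)
for y,w in((.267,.052),(.191,.066),(.115,.040)):
    wire(im,f,[.62,y,0.004],0.017,[rect(.110,w+.006,.009),rect(.104,w,.003)],(0,255,0),3)
p=np.int32(w2px(f,[.62,.191,0])*3); print(p); crop(im,p,390,230,"ov_d")
f=D["f"]; im=cv2.resize(f["frame"][:,:,::-1],None,fx=3,fy=3,interpolation=cv2.INTER_CUBIC)
wire(im,f,[.4435,-.147,0],-.07,[rect(.13,.13,.06),rect(.122,.122,.06),rect(.122,.122,.004)],(0,255,0),3)
p=np.int32(w2px(f,[.4435,-.147,0])*3); print(p); crop(im,p,300,260,"ov_f")
E
```

```text
[824 610]
[849 553]
```

View pics/ov_e.png

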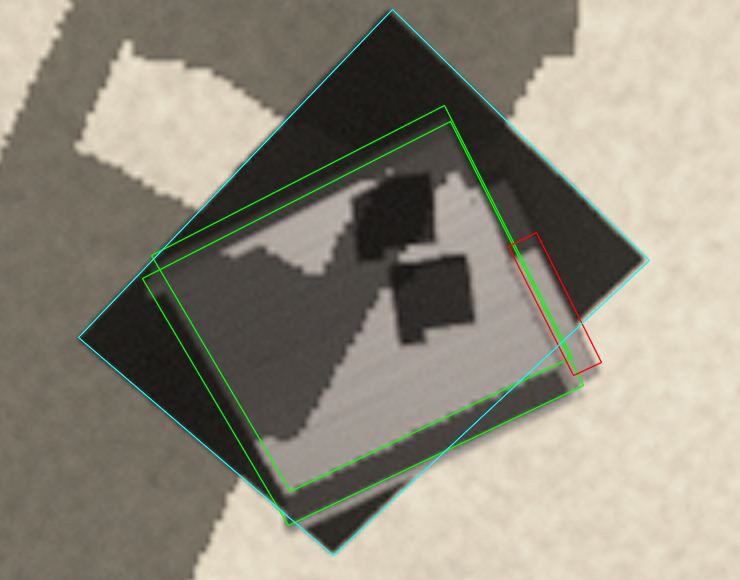

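View pics/ov_d.png

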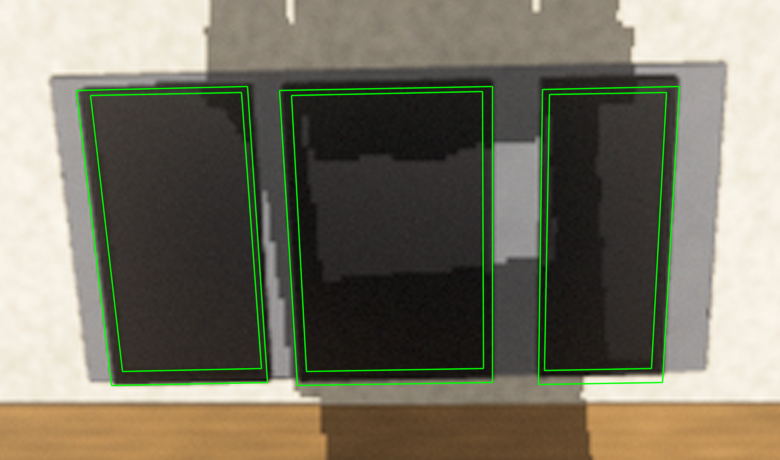

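View pics/ov_f.png

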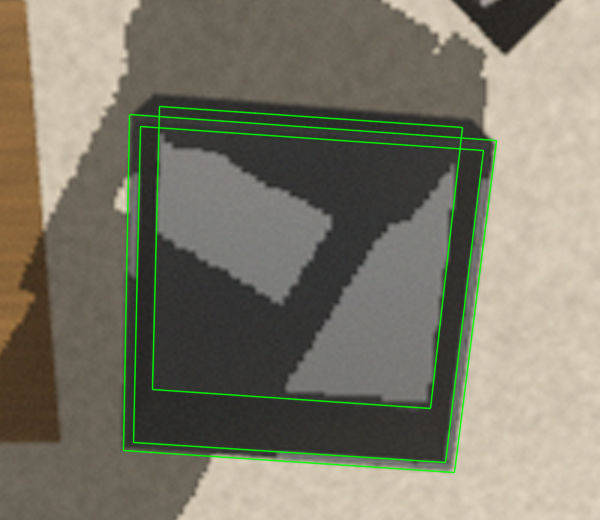

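Run:
```python
from h import *
import pickle
D=pickle.load(open("D.pkl","rb"))
a=D["e"]["frame"][140:280,215:375,::-1]; a=cv2.convertScaleAbs(a,alpha=1.6,beta=10)
s=snap("side"); b=s["frame"][155:210,240:310,::-1]
cv2.imwrite("pics/z1.png",cv2.resize(a,None,fx=4.5,fy=4.2,interpolation=cv2.INTER_CUBIC))
cv2.imwrite("pics/z2.png",cv2.resize(b,None,fx=9,fy=9,interpolation=cv2.INTER_CUBIC))
```

```text
(no output)
```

View pics/z1.png

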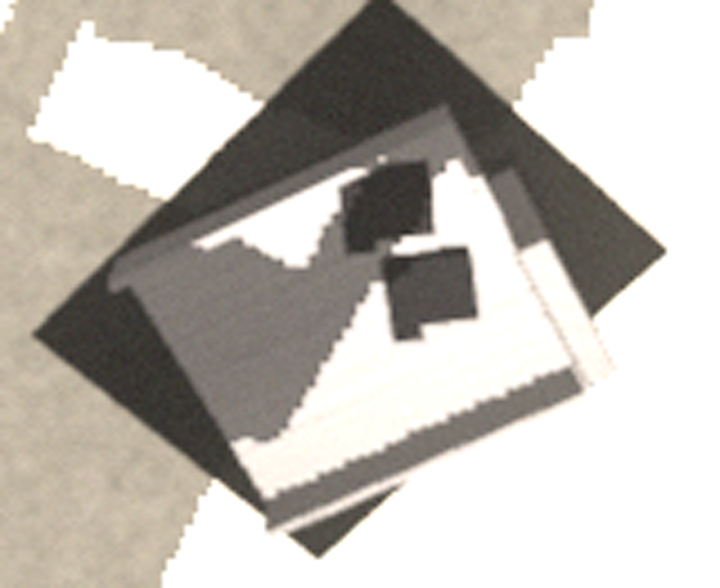

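View pics/z2.png

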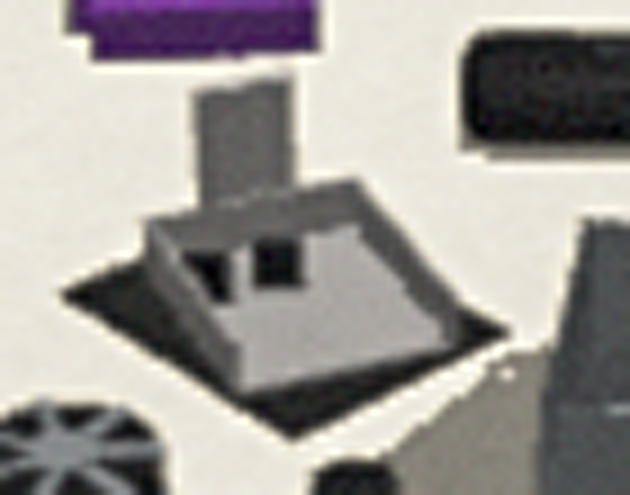

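```bash
cat >> h.py <<'E'
HP=np.pi/2
def norm(a,ref=0): return (a-ref+HP)%np.pi-HP+ref
def ikdown(p,a):
    """choose jaw angle a or a+pi reachable w/ smallest joint6"""
    best=None
    for k in(-1,0,1):
        q=kinematics.ik(p,down(a+k*np.pi))
        if q is not None and (best is None or abs(q[5])<abs(best[0][5])-1e-3): best=(q,a+k*np.pi)
    return best
def clk(): return round(float(monitor.sense()["clock"]),1)
def pick(x,y,yaw,L,jaw_along_len,zt=0.008,tag=""):
    a=yaw if jaw_along_len else yaw+HP
    b=ikdown([x,y,.17],a); 
    env.set_joints(b[0]); env.hold(0.1)
    f=snap("wrist","pk_"+tag); q,i=fit(f,x,y,yaw,L)
    print(tag,"fit",q.round(4),round(i,3),"shift mm",((q[:2]-[x,y])*1e3).round(1))
    if i<0.85: raise SystemExit("bad fit")
    a2=b[1]+norm(q[2]-yaw)
    env.movel([q[0],q[1],.06],0.3,frame=down(a2))
    env.movel([q[0],q[1],zt],0.12)
    env.close_gripper(60); g=monitor.sense()["finger_gap"]
    env.movel([q[0],q[1],.13],0.3)
    s=monitor.sense(); print("gap",round(g,3),round(s["finger_gap"],3),s["contact_force"].round(2),"t",clk())
    return s["finger_gap"]
def place(x,y,a,z,over=.13,guard=6,v=.06,exp=None):
    b=ikdown([x,y,over],a); env.set_joints(b[0])
    env.movel([x,y,z+.02],0.25)
    h=env.movel([x,y,z-.004],v,guard=guard); p=monitor.sense()["position"]
    print("contact",h,p.round(4))
    if not h: raise SystemExit("no contact")
    env.release(); env.movel([x,y,over],0.3); print("t",clk())
TR=np.array([.613,-.2387]); TY=np.radians(-62.3)
def tray(px,py): return TR+np.array([np.cos(TY)*px-np.sin(TY)*py,np.sin(TY)*px+np.cos(TY)*py])
E
python3 - <<'E'
from h import *
print(ikdown([*tray(-.025,.026),.1],TY))
pick(.4962,.268,1.9194,.018,True,tag="D")
f=snap("side","sideD")
E
```

```text
(array([-4.94421578e-01,  7.17234151e-01,  1.21422583e+00, -4.44089210e-16,
        1.21013267e+00,  5.92918546e-01]), np.float64(-1.0873401239924672))
D fit [0.4961 0.2682 1.9083] 0.923 shift mm [-0.1  0.2]
gap 0.193 0.193 [-0.43 -0.03 -1.1 ] t 14.5
```

View pics/sideD.png

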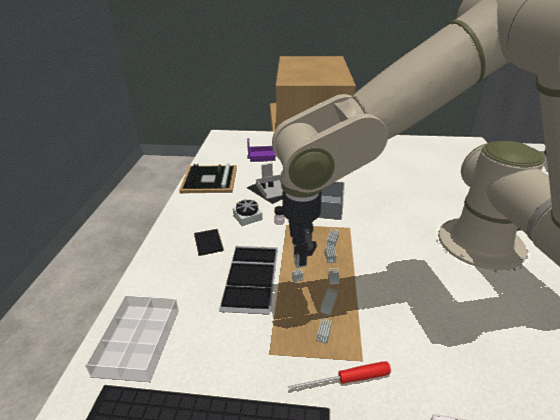

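View pics/pk_D.png

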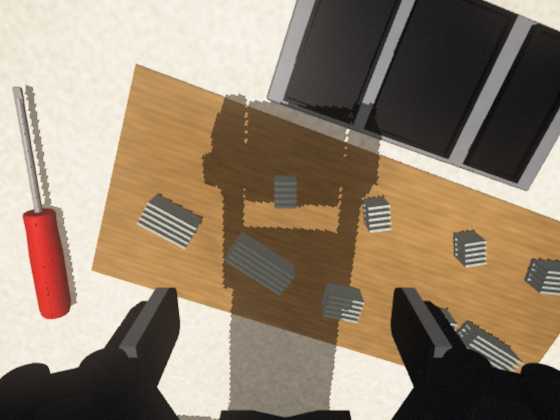

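Run:
```python
from h import *
p=tray(-.026,.026); place(*p,TY,.015)
snap("wrist","pl_D")
```

```text
contact True [ 0.6244 -0.2038  0.0134]
t 18.5
```

View pics/pl_D.png

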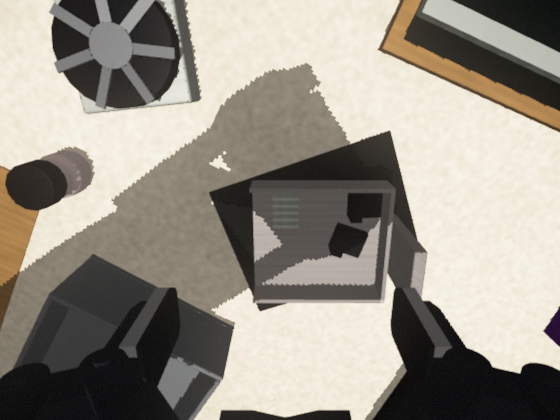

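Run:
```python
from h import *
if pick(.5039,.1887,2.0881,.018,True,tag="E")<.15: raise SystemExit
place(*tray(-.026,0),TY,.015)
if pick(.5024,.0986,2.0958,.018,True,tag="F")<.15: raise SystemExit
place(*tray(-.026,-.026),TY,.015)
snap("wrist","pl_F")
```

```text
E fit [0.5039 0.1887 2.0487] 0.926 shift mm [0. 0.]
gap 0.191 0.192 [-0.91  0.16 -1.11] t 22.5
contact True [ 0.6009 -0.2157  0.0126]
t 26.2
F fit [0.5024 0.0989 2.0813] 0.92 shift mm [-0.   0.3]
gap 0.193 0.196 [-0.18  0.7  -0.8 ] t 29.9
contact True [ 0.5782 -0.2279  0.0134]
t 33.3
```

View pics/pl_F.png

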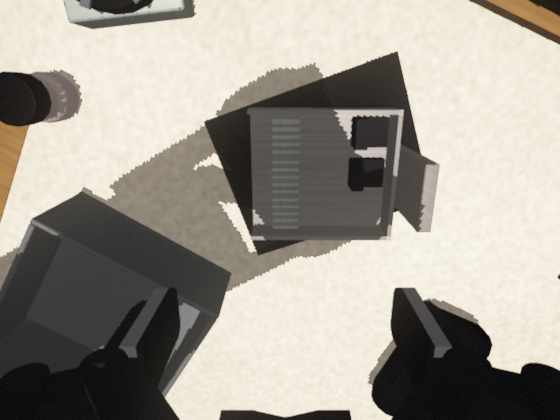

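```bash
cat >> h.py <<'E'
RC=np.array([.622,.191]); RY=.017
def row(k,px): 
    py={"m":.076,"w":0,"n":-.076}[k]; return RC+np.array([np.cos(RY)*px-np.sin(RY)*py,np.sin(RY)*px+np.cos(RY)*py])
E
python3 - <<'E'
from h import *
if pick(.4381,.3513,1.3623,.044,False,tag="A")<.2: raise SystemExit
place(*row("m",.038),RY,.013)
snap("wrist","pl_A")
E
```

```text
A fit [0.4379 0.3515 1.3738] 0.905 shift mm [-0.2  0.2]
gap 0.239 0.239 [-0.02 -0.21 -1.26] t 37.9
contact True [0.6594 0.2679 0.0147]
t 41.0
```

View pics/pl_A.png

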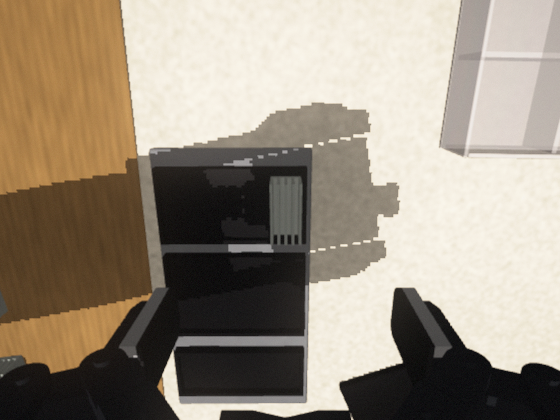

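Run:
```python
from h import *
f=cv2.imread("pics/pl_A.png")[140:260,140:330]
cv2.imwrite("pics/z3.png",cv2.resize(cv2.convertScaleAbs(f,alpha=3,beta=20),None,fx=4,fy=4,interpolation=cv2.INTER_CUBIC))
```

```text
(no output)
```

View pics/z3.png

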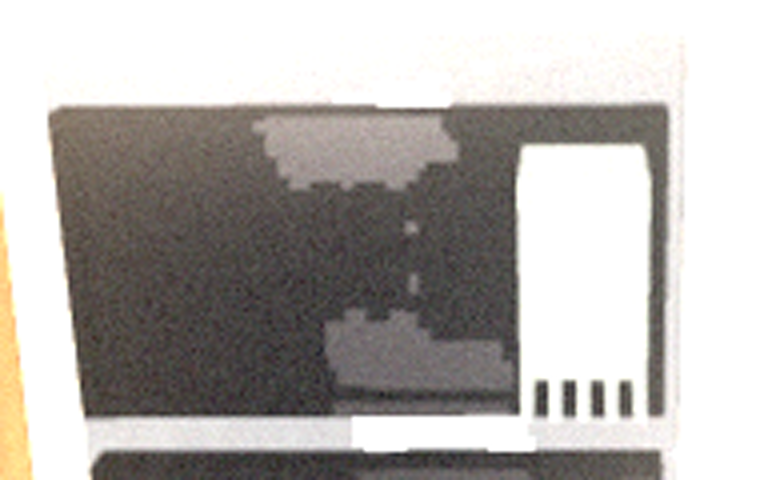

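```bash
cat > ov.py <<'E'
from h import *
import sys
def ov(f,fn,items,c,w=190,h=140,S=4,alpha=2.5):
    im=cv2.resize(cv2.convertScaleAbs(f["frame"][:,:,::-1],alpha=alpha,beta=10),None,fx=S,fy=S,interpolation=cv2.INTER_CUBIC)
    for (x,y,yaw,L,z0) in items:
        wire(im,f,[x,y,z0],yaw,[rect(L,.022,0),rect(L,.022,.024)],(0,0,255),S)
    for k,wd in(("m",.052),("w",.066),("n",.04)):
        wire(im,f,[*row(k,0),.004],RY,[rect(.110,wd+.006,.009),rect(.104,wd,.003)],(0,255,0),S)
    p=np.int32(w2px(f,c)*S); x0=max(p[0]-w*S//2,0);y0=max(p[1]-h*S//2,0)
    cv2.imwrite(f"pics/{fn}.png",im[y0:y0+h*S,x0:x0+w*S])
E
python3 - <<'E'
from ov import *
f=snap("wrist"); ov(f,"z4",[(*row("m",.038),HP+RY,.044,.007)],[*row("m",.0),0])
E
```

```text
(no output)
```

View pics/z4.png

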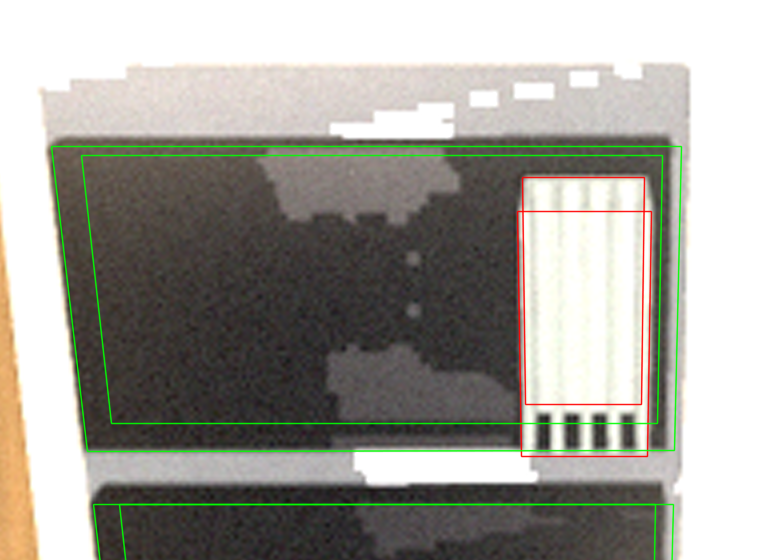

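```bash
sed -i 's/RC=np.array(\[.622,.191\])/RC=np.array([.6215,.1915])/' h.py
python3 - <<'E'
from h import *
for t,x,y,w,L,r,px in [("B",.4273,.2662,1.2879,.058,"w",.038),("C",.4145,.1833,1.6878,.032,"n",.038),("H",.4212,.0994,1.713,.044,"m",-.038)]:
    if pick(x,y,w,L,False,tag=t)<.2: raise SystemExit
    place(*row(r,px),RY,.013)
env.reach([.60,.2,.25],down(-HP)); env.hold(.1); snap("wrist","v1")
E
```

```text
B fit [0.4267 0.2663 1.2931] 0.912 shift mm [-0.6  0.1]
gap 0.242 0.242 [ 0.09  1.1  -0.46] t 44.4
contact True [0.6603 0.1923 0.0146]
t 47.5
C fit [0.4138 0.183  1.6767] 0.875 shift mm [-0.7 -0.3]
gap 0.242 0.244 [ 0.49  0.61 -1.46] t 50.8
contact True [0.6616 0.1162 0.0144]
t 53.9
H fit [0.4203 0.0995 1.7107] 0.898 shift mm [-0.9  0.1]
gap 0.242 0.236 [-0.34  0.13 -0.27] t 57.3
contact True [0.5831 0.267  0.0145]
t 60.3
```

View pics/v1.png

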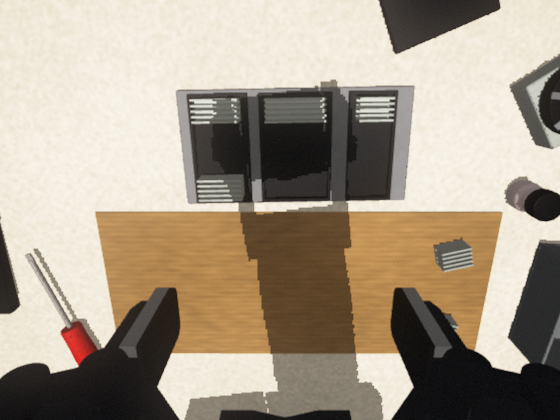

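Run:
```python
from h import *
for t,x,y,w,L,r,px in [("G",.503,.0142,1.8114,.032,"n",-.038),("I",.4134,.0305,1.3316,.058,"w",-.038)]:
    if pick(x,y,w,L,False,tag=t)<.2: raise SystemExit
    place(*row(r,px),RY,.013)
env.reach([.66,.19,.20],down(-HP)); env.hold(.1); snap("wrist","v2")
```

```text
G fit [0.5025 0.0138 1.8076] 0.887 shift mm [-0.5 -0.4]
gap 0.24 0.243 [-0.15 -0.03 -0.89] t 66.1
contact True [0.5861 0.1148 0.014 ]
t 68.8
I fit [0.4126 0.0307 1.3423] 0.911 shift mm [-0.8  0.2]
gap 0.241 0.24 [-0.53  0.27 -1.01] t 72.0
contact True [0.5844 0.1909 0.0146]
t 75.0
```

View pics/v2.png

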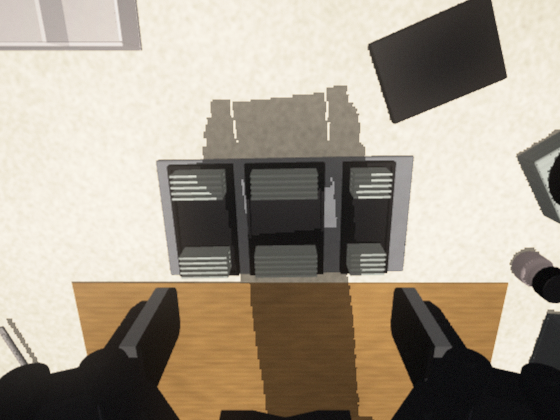

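```bash
cat >> h.py <<'E'
BIN=np.array([.4435,-.147])
def trayR(psi,th): return R.from_euler("z",psi)*R.from_euler("y",-th)
def tool_for(psi,th,sgn):
    M=trayR(psi,th).as_matrix(); x=-M[:,2]; z=sgn*M[:,0]; return R.from_matrix(np.c_[x,np.cross(z,x),z]).as_quat()
def tcp_lip(lip,psi,th): # tcp position with tray_lip at lip
    return np.asarray(lip)+trayR(psi,th).apply([.104,0,.056-env.hold_point_z])
E
python3 - <<'E'
from h import *
print(monitor.sense()["joints"].round(2))
for sgn in(1,-1):
  for psi in np.radians(np.arange(-180,180,15)):
    r=[]
    for th in np.radians([0,30,50,65]):
        q=kinematics.ik(tcp_lip([*(BIN+.025*np.array([np.cos(psi),np.sin(psi)])),.085],psi,th),tool_for(psi,th,sgn)); r.append(None if q is None else np.round(q,2).tolist())
    if all(v is not None for v in r): print(sgn,round(np.degrees(psi)),r)
for sgn in(1,-1):
    q=kinematics.ik([*tray(.054,0),.06],tool_for(TY,0,sgn)); print(sgn,q)
E
```

```text
[ 0.11  0.71  0.97 -0.    1.47  1.68]
1 -180 [[-0.78, 0.06, 2.13, -0.0, 0.95, 2.36], [-0.54, 0.35, 1.71, -0.26, 1.54, 2.67], [-0.45, 0.59, 1.44, -0.36, 1.91, 2.72], [-0.4, 0.78, 1.26, -0.44, 2.16, 2.7]]
1 -165 [[-0.84, 0.1, 2.08, -0.0, 0.96, 2.04], [-0.52, 0.35, 1.72, -0.36, 1.47, 2.47], [-0.4, 0.57, 1.48, -0.5, 1.81, 2.55], [-0.33, 0.74, 1.32, -0.61, 2.05, 2.55]]
1 -150 [[-0.87, 0.16, 2.01, -0.0, 0.97, 1.75], [-0.51, 0.34, 1.74, -0.45, 1.38, 2.26], [-0.35, 0.53, 1.54, -0.63, 1.69, 2.4], [-0.27, 0.7, 1.41, -0.75, 1.91, 2.43]]
1 -135 [[-0.87, 0.23, 1.93, -0.0, 0.99, 1.48], [-0.51, 0.32, 1.75, -0.53, 1.27, 2.06], [-0.32, 0.49, 1.62, -0.75, 1.54, 2.27], [-0.22, 0.64, 1.52, -0.89, 1.75, 2.35]]
1 -120 [[-0.86, 0.29, 1.83, -0.0, 1.01, 1.24], [-0.5, 0.31, 1.78, -0.58, 1.14, 1.86], [-0.29, 0.43, 1.71, -0.87, 1.37, 2.15], [-0.17, 0.56, 1.65, -1.02, 1.57, 2.29]]
1 -105 [[-0.82, 0.36, 1.74, -0.0, 1.04, 1.01], [-0.51, 0.29, 1.8, -0.61, 1.01, 1.65], [-0.29, 0.37, 1.8, -0.98, 1.18, 2.04], [-0.15, 0.48, 1.79, -1.16, 1.37, 2.26]]
1 -15 [[-0.5, 0.57, 1.41, -0.0, 1.16, -0.24], [-0.59, 0.23, 1.88, 0.32
[... 4018 characters left out ...]
1 135 [[-0.49, 0.08, 2.11, -0.0, 0.96, 0.3], [-0.59, 0.35, 1.72, 0.1, 1.59, 0.18], [-0.62, 0.58, 1.46, 0.14, 1.96, 0.16], [-0.64, 0.76, 1.29, 0.17, 2.22, 0.17]]
-1 150 [[-0.59, 0.05, 2.14, -0.0, 0.95, -0.07], [-0.57, 0.35, 1.71, -0.02, 1.6, -0.04], [-0.56, 0.6, 1.43, -0.03, 1.98, -0.04], [-0.56, 0.78, 1.24, -0.04, 2.25, -0.04]]
-1 165 [[-0.69, 0.04, 2.15, -0.0, 0.95, -0.43], [-0.55, 0.36, 1.71, -0.14, 1.58, -0.25], [-0.5, 0.6, 1.43, -0.2, 1.96, -0.23], [-0.48, 0.79, 1.23, -0.25, 2.23, -0.25]]
1 [-5.89070689e-01  8.52877106e-01  1.07286725e+00 -4.44089210e-16
  1.21584830e+00  4.98269435e-01]
-1 [-5.89070689e-01  8.52877106e-01  1.07286725e+00 -4.44089210e-16
  1.21584830e+00 -2.64332322e+00]
```

Run:
```python
from h import *
p=tray(.054,0)
env.reach([*p,.2],tool_for(TY,0,1)); env.hold(.1)
f=snap("wrist","hv"); im=cv2.resize(f["frame"][:,:,::-1],None,fx=4,fy=4,interpolation=cv2.INTER_CUBIC)
wire(im,f,[*TR,.002],TY,[rect(.1,.09,.024)],(0,255,0),4); wire(im,f,[*TR,.002],TY,[rect(.008,.04,.072,.054)],(0,0,255),4)
c=np.int32(w2px(f,[*p,.05])*4); cv2.imwrite("pics/hv_ov.png",im[max(c[1]-300,0):c[1]+280,max(c[0]-480,0):c[0]+300]); print(clk())
```

```text
78.4
```

View pics/hv_ov.png

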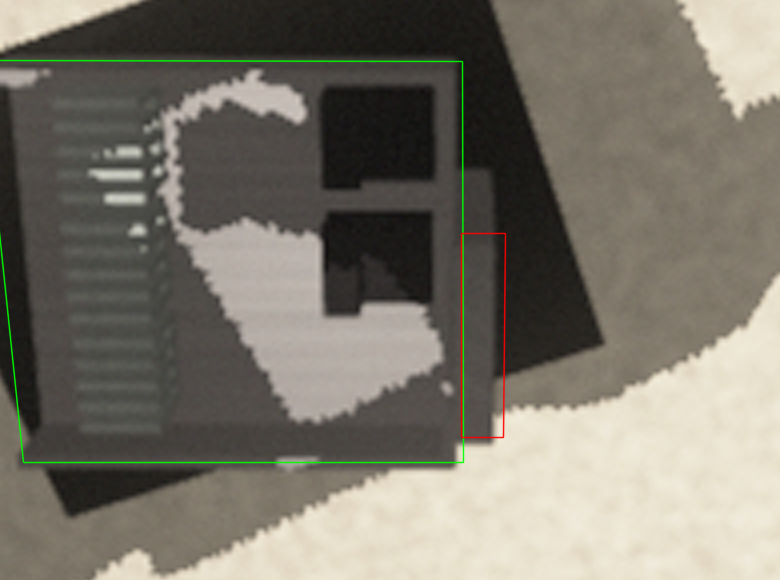

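```bash
cat >> h.py <<'E'
TR=TR-.0015*np.array([np.cos(TY),np.sin(TY)])
E
python3 - <<'E'
from h import *
p=tray(.054,0)
env.movel([*p,.1],.2); env.movel([*p,.0395],.1)
env.close_gripper(90); print(monitor.sense()["finger_gap"])
env.movel([*p,.0395+.03],.08); 
s=monitor.sense(); print(s["contact_force"],s["ft_torque"],s["finger_gap"])
snap("side","sl"); f=snap("scene","sc")
for n,c in(("sl",(270,185)),("sc",(215,255))):
    im=cv2.imread(f"pics/{n}.png")[c[1]-60:c[1]+60,c[0]-80:c[0]+80]; cv2.imwrite(f"pics/{n}z.png",cv2.resize(im,None,fx=4,fy=4,interpolation=cv2.INTER_CUBIC))
E
```

```text
0.08199413850974771
[ 0.45813215  0.29774402 -3.43169107] [-0.08586978 -0.08175001 -0.00921718] 0.07914521490184079
```

View pics/slz.png

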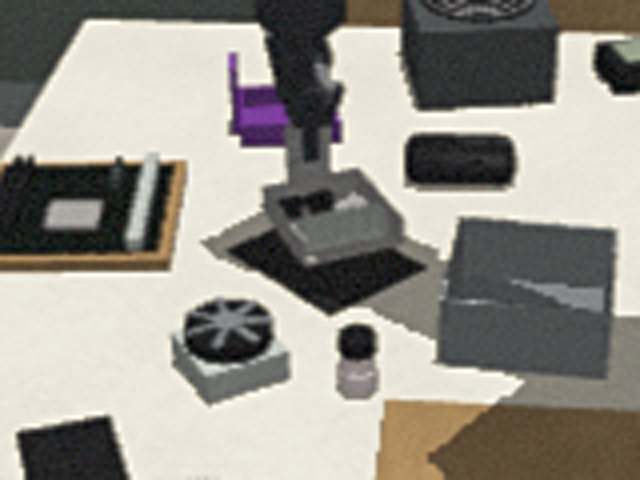

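View pics/scz.png

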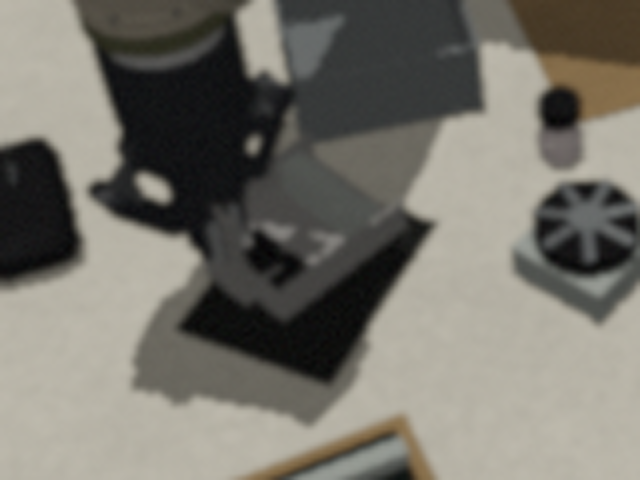

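Run:
```python
from h import *
p=tray(.054,0); psi=np.radians(-105); d=np.array([np.cos(psi),np.sin(psi)])
env.movel([*p,.19],.15)
L=BIN+.03*d
env.movel(tcp_lip([*L,.13],psi,0),.15,frame=tool_for(psi,0,1))
env.movel(tcp_lip([*L,.085],psi,0),.1)
snap("side","t0"); print(clk(),monitor.sense()["finger_gap"])
for th in (20,40,62):
    th=np.radians(th); env.movel(tcp_lip([*L,.082],psi,th),.08,frame=tool_for(psi,th,1))
env.hold(1.5)
print(clk(),monitor.sense()["contact_force"],monitor.sense()["finger_gap"])
for n in("side","scene"): snap(n,"t1"+n)
```

```text
84.5 0.083685591267307
87.9 [ 0.84283369  0.41725232 -0.16921017] 0.07968426615569592
```

View pics/t1side.png

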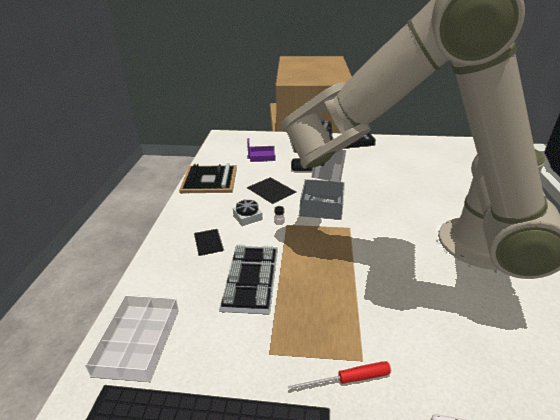

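View pics/t1scene.png

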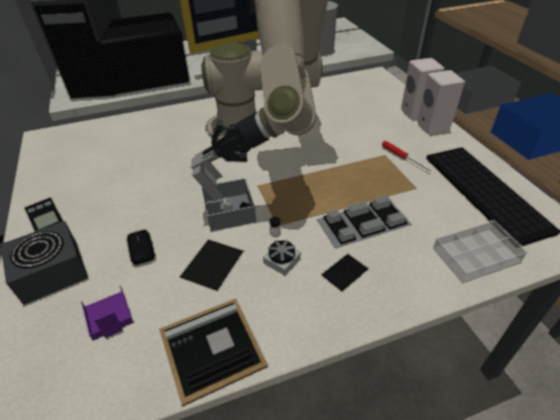

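Run:
```python
from h import *
a=cv2.imread("pics/t1scene.png")[140:235,170:280]; b=cv2.imread("pics/t1side.png")[145:225,280:370]
a=cv2.resize(a,(440,380),interpolation=cv2.INTER_CUBIC);b=cv2.resize(b,(428,380),interpolation=cv2.INTER_CUBIC)
cv2.imwrite("pics/t1z.png",cv2.resize(np.hstack([a,b]),(790,346)))
```

```text
(no output)
```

View pics/t1z.png

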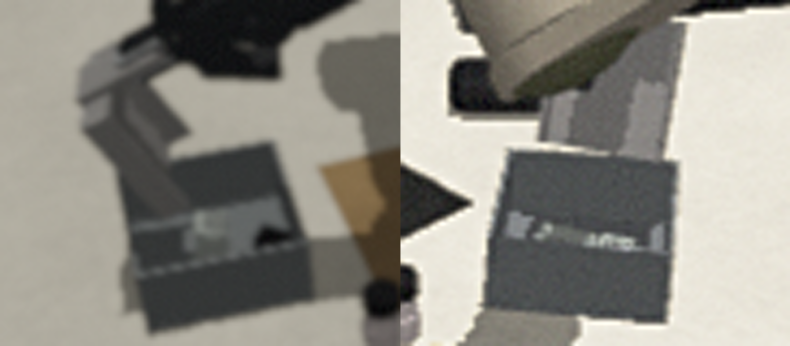

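Run:
```python
from h import *
psi=np.radians(-105); d=np.array([np.cos(psi),np.sin(psi)]); L=BIN+.03*d; th=np.radians(62)
env.movel(tcp_lip([*L,.14],psi,th),.15)
for t in (30,0): env.movel(tcp_lip([*L,.15],psi,np.radians(t)),.12,frame=tool_for(psi,np.radians(t),1))
snap("wrist","bin1")
M=np.array([.616,-.237]); p=M+.054*np.array([np.cos(TY),np.sin(TY)])
env.movel([*p,.15],.15,frame=tool_for(TY,0,1))
env.movel([*p,.055],.15)
h=env.movel([*p,.037],.03,guard=4); s=monitor.sense(); print(h,s["position"],s["contact_force"],clk())
```

```text
True [ 0.64113197 -0.28492584  0.03977678] [-0.1656847  -0.03491909  4.2721761 ] 92.9
```

View pics/bin1.png

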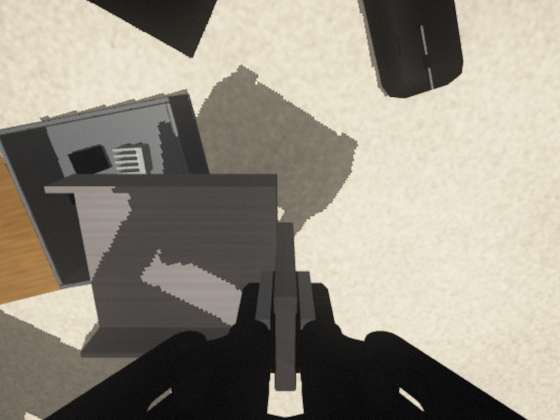

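Tray is empty and has touched down. Release, retreat and check everything.

Run:
```python
from h import *
p=monitor.sense()["position"]
env.release(); env.movel([p[0],p[1],.22],.2)
import pickle
D={}
for k,q in dict(e=(0.68,-0.23,0.30),f=(0.52,-0.15,0.30),d=(.66,.19,.22)).items():
    env.reach(q,down(-HP)); env.hold(.1); D[k]=snap("wrist","fin_"+k)
pickle.dump(D,open("D2.pkl","wb"))
f=D["e"]; im=cv2.resize(f["frame"][:,:,::-1],None,fx=4,fy=4,interpolation=cv2.INTER_CUBIC)
wire(im,f,[.616,-.237,.002],TY,[rect(.1,.09,.024),rect(.1,.09,0)],(0,255,0),4)
wire(im,f,[.617,-.237,.002],np.radians(-43.6),[rect(.14,.11,0)],(255,255,0),4)
cv2.imwrite("pics/fe.png",im[540:1120,810:1550])
f=D["f"]; c=np.int32(w2px(f,[*BIN,.03])); cv2.imwrite("pics/ff.png",cv2.resize(f["frame"][max(c[1]-75,0):c[1]+75,c[0]-85:c[0]+85,::-1],None,fx=4,fy=4,interpolation=cv2.INTER_CUBIC))
from ov import ov
ov(D["d"],"fd",[(*row(k,s),HP+RY,L,.007) for k,L in(("m",.044),("w",.058),("n",.032)) for s in(-.038,.038)],[*RC,0],w=195,h=140,alpha=2)
print(clk())
```

```text
98.0
```

View pics/fe.png

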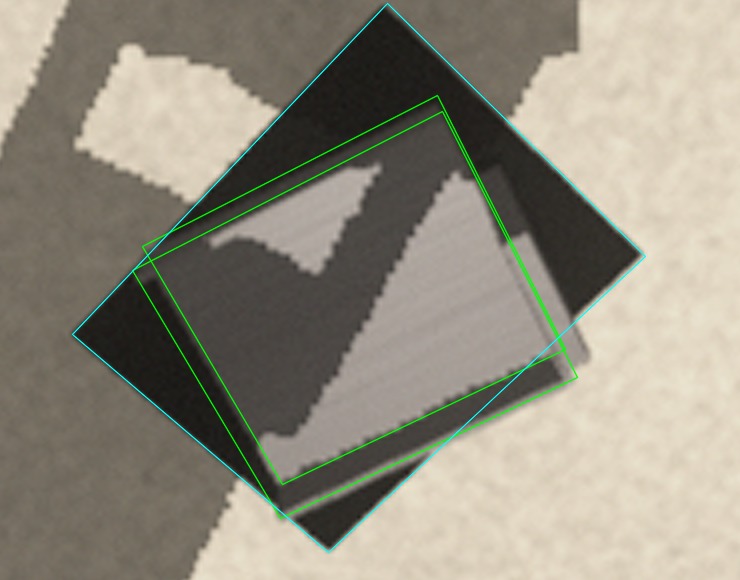

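View pics/ff.png

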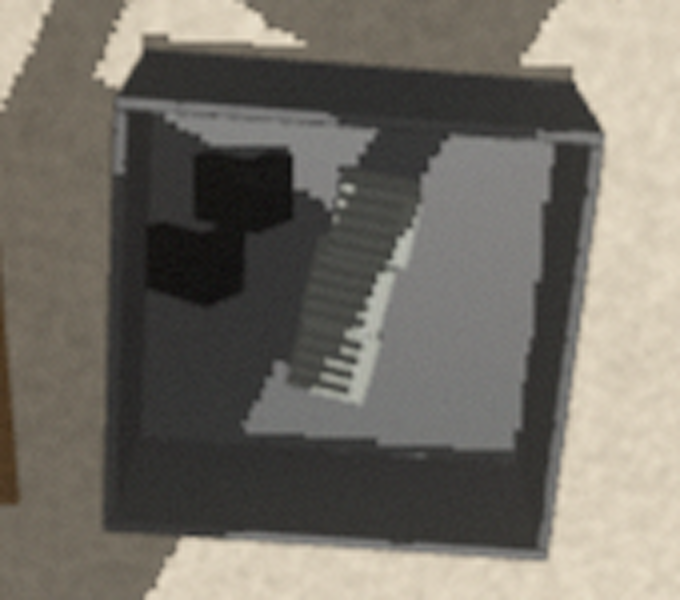

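View pics/fd.png

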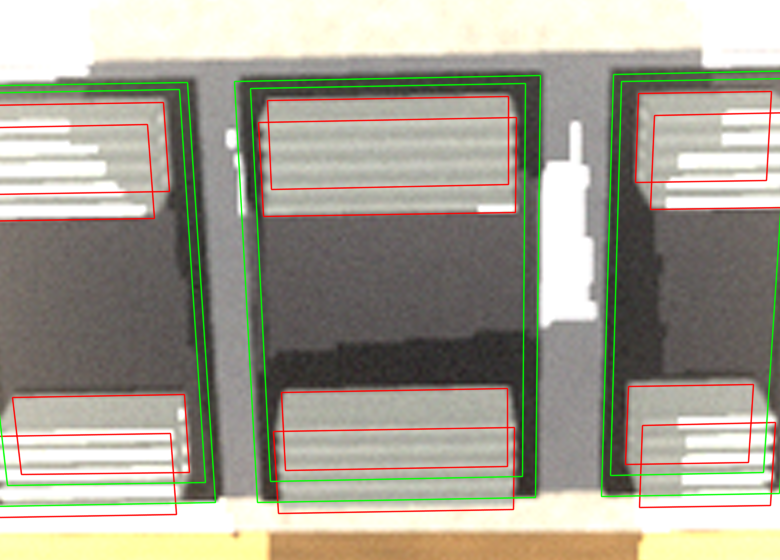

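Run:
```python
from h import *
f=snap("side"); cv2.imwrite("pics/se.png",cv2.resize(f["frame"][120:330,170:370,::-1],None,fx=2.8,fy=2.8,interpolation=cv2.INTER_CUBIC))
```

```text
(no output)
```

View pics/fin_d.png

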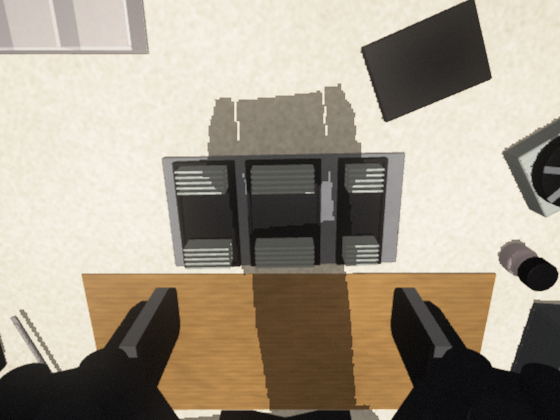

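View pics/se.png

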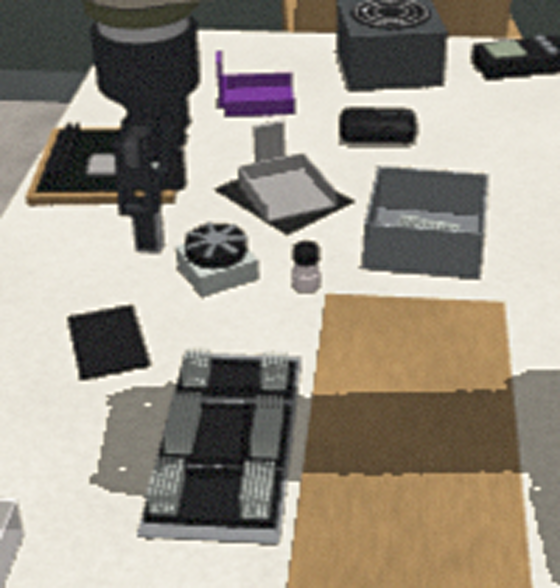

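Run:
```python
from h import *
print(job.hand_in(), clk())
```

```text
the job is handed in; nothing more can be done
the job is handed in; nothing more can be done
```

I finished the job and handed it in with the robot clock at about 98 s of the 210 s allowed; the hand-in gave no verdict.

- **Heat sinks:** All six were there (2 long, 2 mid, 2 short). Each is in the row for its length, and the last overlay check showed them within about 1–2 mm of where I aimed, flat, fins up and straight across.
- **Scrap:** I put the three stubs in the tray with its two clips, then tipped the tray about 62° over the grey bin. The last pictures show all five pieces inside the bin and the tray empty.
- **Tray:** It stands flat on its mat, with its centre within about 3 mm of the mat's centre.
- **Other things on the bench:** They look unmoved by eye in the last pictures; I did not measure them. No sink was more than 1 mm from where I first measured it when I picked it up.

No check failed or disagreed.

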